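# Feeler gauge into the open brazing gap

## Task

Two pairs of steel tubes are set up for brazing, and only one pair has a gap wide enough for the flat feeler gauge; in the other it would jam. Lift the flat feeler gauge out of the wooden rack and, holding it, slide its whole blade straight down into the gap that it fits until its stop plate sits flat on both tubes, then let go and leave it standing there. Leave the round pin gauge in the rack.

Things in the scene. Friction and masses are not known exactly. Their poses are not given: they have to be found in the camera images.
- feeler_gauge: Sizes in mm. Flat feeler gauge, about 0.2 kg, upright in a wooden rack (180 x 64, 68 high). Black grip block 48 (along x) x 18 (y) x 45 high; under it a steel stop plate 60 x 44 x 6; under that the blade, 40 wide (x), 6 thick (y), 45 long. Origin: centre of the stop plate's underside, 68 above the bench at the start; grip spans z 6 to 51, blade tip z -45; z up. Grip from above across the 18.
- open_gap (a point): Sizes in mm. Middle of the open gap's mouth, level with the tube tops, 68 above the bench; z up. Gap 16 wide (along y), 120 long (along x, open ends), 60 deep, between two fixed parallel steel box tubes, each 45 wide, 60 high, on a dark steel base plate (150 x 130 x 8). The blade fits with its width along x.
- tight_gap (a point): Sizes in mm. Middle of the mouth of the other, otherwise identical, fixed pair's gap: only 3 wide (along y), so the blade jams. Same height and axes. The two pairs and the rack change places and turn from start to start.
- pin_gauge: Sizes in mm. Loose round pin gauge in the same rack, 105 from the flat gauge: black round grip 22 across, 30 high, on a round flange 32 across, 5 thick, with a 10 mm pin below. Origin: centre of the flange's underside, 68 above the bench; z up. To be left alone.

How it is judged:
By the outcome, as a careful person would: the job done as asked, in the order asked, and still so for the second after the job is handed in, with the robot touching nothing.
It also fails if it takes over 42 s, if anything falls off the work surface, if the arm or the gripper's body presses on something with over 40 N, if the wrist force passes 120 N, or if a joint passes its speed limit or range.

## Robot

A 6-joint arm with a two-finger parallel gripper is mounted at the origin on the work surface. World frame = base frame: x ahead of the robot, y to its left, z up, the work surface at z = 0. Lengths are in m, angles in rad, forces in N, time in s.
With the tool pointing down it reaches from about 0.425 to 0.95 m from the base axis. Payload 3.5 kg.
Tool frame: the origin (TCP) lies at the very end of the fingers, on their centre line; the grasp point (between the pads) lies 19 mm behind it (grip_depth is the distance from the TCP to the grasp point, in m); x points along the fingers, z is the direction in which the jaws open and shut, and the axes are right-handed (so a half turn about x gives the same grasp; the last joint's range is limited). The gripper opens to 85 mm and grips with 20 to 120 N. Pads are 22 mm wide; open, the fingers measure 114 mm over their backs; the gripper's body (76 mm by 85 mm) begins 54 mm behind the grasp point. The pads swing forward as they close: fully open they stand 13 mm farther back than shut.
Start: joints at [1.113, 0.286, 1.577, -0, 1.279, -0.15], TCP at [0.204, 0.643, 0.231] pointing down, gripper open.
Joint ranges: [-2.77, 2.77], [-0.9, 2.22], [0.21, 2.48], [-1.53, 4.67], [0.24, 2.81], [-2.84, 2.84]. Speed limits (rad/s): [2.79, 2.79, 3.14, 3.14, 3.14, 3.14].

## Interface

Orientations are given as a unit quaternion [x, y, z, w].
In Python, from plant import get_state, read_camera, calibration, sign_off, recognise, grip_depth gives the robot as it stands. The module is installed in compiled form; this text tells all that it offers.
- The arm moves only by the tool servo_tool, never from a script. Its argument "deltas" is a list that holds one entry, the list of rows, each a list of 4 numbers: the shift along the world's x, y, z scaled (see below), then the turn about the world's z scaled (see below). In form: [[[tx, ty, tz, spin], ...]]. A call has exactly 5 rows; each row is the pose to reach, as a shift and turn from the pose commanded when the call began; what a row does not reach only later rows make up. The controller multiplies each number of a shift by 10 cm and each number of a turn by 90 degrees. A row lasts 1/10 s, in which the tool goes at most 50 mm and 8.59 degrees, less where a joint would pass 70% of its speed; a pose out of reach is approached as far as the arm can. A call with a number of a shift or a turn outside -1 to 1 is refused whole. A call with a gripper value outside its range is refused whole. "claw" is the gripper's target within -1 to 1 (fully open at 1, half-way at 0, shut at -1), set as the call begins (left out, the last holds). The fingers move at their own pace and stop on an object; "force" is the grip in N (left out, the last holds). Time passes only in rows, so rows that repeat a pose let the fingers close, or fill a call up. It gives the time, the measured TCP pose, the force and the opening at its end, in the units of the state.
- get_state(): the state, without advancing time (a new reading comes with each control period).
- read_camera(name): name is "scene" or "top" or "wrist"; returns the picture (480x640x3 uint8, blue, green, red); there is no depth.
- calibration(name): a dict with "intrinsics" (3x3 intrinsics, pixels), "R" (3x3) and "t" (3): a world point X has camera coordinates R X + t; the wrist camera has in their place "T_tool_cam" (4x4, takes a point from camera to tool coordinates, whose origin is the TCP and whose axes are the tool frame's). Camera axes: x right, y down, z forward; pixel columns grow to the right and rows downward; lengths in m; the calibration is good to about 2 mm. A picture is of the moment at which its call begins: read the wrist's pose just before it. calibration takes no time and is no camera call.
- sign_off(): hands the job in, once; it reports no verdict.
Trained networks look in the newest picture that a camera, given by its name, has taken for a name from the list of things; names that differ only in an ending like _2 or _b are one class to them, and where a whole thing is asked for, a point or a joint stands for the part that bears it (a point fixed in the world has none). Each returns a list of dicts, best first, with "p" (0 to 1); they miss things now and then, are a little off and sometimes report something else, mostly with a low value. They report only what shows in the picture. A call takes as long as a camera call.
- recognise(camera, query): "at" ([x, y, z] in m, in world coordinates, good to about 4 mm: the middle of the surface that is visible of it).
The state is a dict: "time": time; "qpos": joint angles; "dq": joint speeds; "joint_efforts": joint torques, N m; "eef_pos": TCP position; "tcp_rot": TCP orientation; "contact_force": force on the tool from outside, world axes, zero at the start; "wrist_torque": the same for the moment, N m; "opening": opening from 0.0 (shut) to 1.0 (fully open).
Only numpy, scipy, OpenCV 4.12 (cv2) and the standard library are available. Lean on these libraries where they do the work, as an engineer would, in place of code of your own. Each camera call takes 0.05 s, during which the arm holds its last target. There are 200 camera calls.

## Working session

There is one attempt and no reset: what is moved stays moved. The work goes in short steps, Python scripts to look and compute and a tool call to move; the robot and the scene stay as the last step left them, time stands still between calls to the robot, and variables do not carry over. Pictures are saved under pics/ and viewed, about 8 in all and at most 12, crops included, and the job is handed in when it is done.

Besides the shell and the picture viewer there is one more tool, called after "Request:" by a JSON object that holds its "op" and its "data", one argument or row to a line. servo_tool: Moves the arm, as the interface text tells. Its arguments: {"type":"object","properties":{"deltas":{"type":"array"},"claw":{"type":"number"},"force":{"type":"number"}},"required":["deltas"]}

```bash
mkdir -p pics; python3 - <<'E'
from plant import *
import cv2
s=get_state();print({k:s[k] for k in('time','eef_pos','tcp_rot','opening','contact_force')},grip_depth)
for c in('top','scene'):
    im=read_camera(c);cv2.imwrite(f'pics/{c}0.png',im)
    for q in('feeler_gauge','open_gap','tight_gap','pin_gauge'):
        print(c,q,[(d['at'],d['p']) for d in recognise(c,q)][:3])
E
```

```text
{'time': 0.0, 'eef_pos': array([0.20419994, 0.64267644, 0.22992832]), 'tcp_rot': array([-0.41782884,  0.57148569,  0.41704551,  0.56999667]), 'opening': 1.002797394194856, 'contact_force': array([0.1371275 , 0.67407295, 0.92215808])} 0.0187
top feeler_gauge [([0.5393, 0.2568, 0.0759], 0.79), ([0.5475, -0.232, 0.0654], 0.6)]
top open_gap [([0.5669, -0.0091, 0.0673], 0.96)]
top tight_gap [([0.5484, -0.2339, 0.0669], 0.93)]
top pin_gauge [([0.6446, 0.2949, 0.0858], 0.47)]
scene feeler_gauge [([0.5563, 0.267, 0.0734], 0.92)]
scene open_gap [([0.5935, 0.0055, 0.0605], 0.9), ([0.5571, 0.2711, 0.0749], 0.48)]
scene tight_gap [([0.5761, -0.2189, 0.0538], 0.69)]
scene pin_gauge [([0.6552, 0.3042, 0.0931], 0.81)]
```

View pics/top0.png

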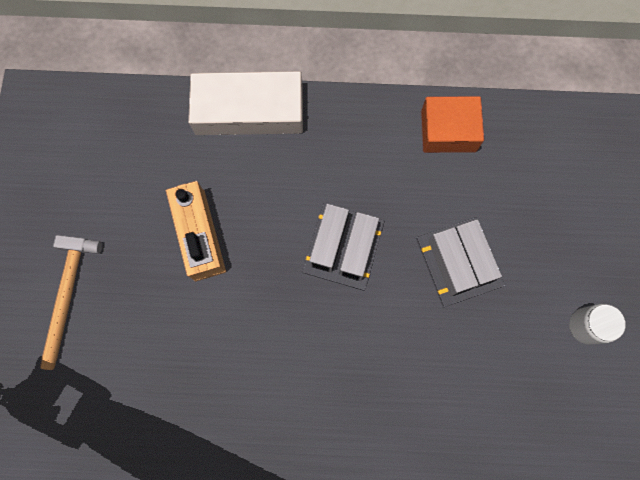

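The top view shows the rack with the flat gauge at about (197,247) and the pin at (183,196). The open pair's gap is near (346,243) and the tight pair's near (467,257). Next I'll fit the tube tops and the grip at known heights.

```bash
cat > h.py <<'E'
import numpy as np, cv2
from plant import *
from scipy.spatial.transform import Rotation as Ro
def cam(c,s=None):
    k=calibration(c);K=np.array(k['intrinsics'])
    if c!='wrist': return K,np.array(k['R']),np.array(k['t'])
    T=np.eye(4);T[:3,:3]=Ro.from_quat(s['tcp_rot']).as_matrix();T[:3,3]=s['eef_pos']
    M=np.linalg.inv(T@np.array(k['T_tool_cam']));return K,M[:3,:3],M[:3,3]
def back(px,z,C):
    K,R,t=C;o=-R.T@t;px=np.atleast_2d(px)
    d=(R.T@np.linalg.inv(K)@np.c_[px,np.ones(len(px))].T).T
    return o+d*((z-o[2])/d[:,2])[:,None]
def proj(X,C):
    K,R,t=C;p=K@(R@np.asarray(X)+t);return p[:2]/p[2]
def rects(mask,z,C,amin):
    n,l=cv2.connectedComponents(mask.astype(np.uint8))
    for i in range(1,n):
        ys,xs=np.where(l==i)
        if len(xs)<amin: continue
        P=back(np.c_[xs,ys],z,C)[:,:2]*1000
        (c,(w,h),a)=cv2.minAreaRect(P.astype(np.float32))
        if w<h:w,h,a=h,w,a-90
        print('c',np.round(c,1),'len %.1f wid %.1f ang %.1f'%(w,h,(a+90)%180-90),'mean',P.mean(0).round(1),'px',xs.mean().round(),ys.mean().round(),len(xs))
E
python3 - <<'E'
from h import *
C=cam('top');im=cv2.imread('pics/top0.png')
g=im.min(2).astype(int);g2=im.max(2);sub=np.zeros(g.shape,bool);sub[190:310,290:520]=1
print('tubes');rects((g>125)&sub,.068,C,300)
sub[:]=0;sub[180:285,160:230]=1
print('grips');rects((g2<40)&sub,.119,C,40)
h=im[:,:,2].astype(int)-im[:,:,0];print('rack');rects((h>50)&sub,.068,C,300)
print('plate');rects((g>110)&(h<30)&sub,.074,C,30)
print(cam('top')[1],-cam('top')[1].T@cam('top')[2])
cv2.imwrite('pics/z.png',cv2.resize(im[175:310,150:350],None,fx=4,fy=4,interpolation=2))
E
```

```text
tubes
c [586.8  15.5] len 119.2 wid 44.9 ang -13.8 mean [586.2  15.6] px 329.0 235.0 1406
c [572.3 -43.8] len 119.1 wid 44.8 ang -13.8 mean [571.5 -43.8] px 359.0 244.0 1412
c [ 567.4 -271.7] len 119.1 wid 44.0 ang 21.5 mean [ 566.6 -272. ] px 479.0 251.0 1413
c [ 549.8 -227.1] len 119.2 wid 44.2 ang 21.5 mean [ 549.  -227.3] px 455.0 259.0 1432
grips
c [638.3 291. ] len 26.2 wid 18.3 ang 37.3 mean [637.6 290.2] px 183.0 196.0 94
c [620.4 234.1] len 46.9 wid 8.7 ang 22.6 mean [623.9 235.1] px 211.0 204.0 45
c [555.1 211.2] len 57.4 wid 9.8 ang 19.0 mean [558.7 211.3] px 221.0 239.0 56
c [542.6 258.9] len 53.5 wid 21.0 ang 19.3 mean [542.3 258. ] px 195.0 246.0 241
rack
c [584.9 277.5] len 194.0 wid 65.0 ang 19.5 mean [593.1 280.4] px 192.0 226.0 2160
plate
c [639.6 296.9] len 30.0 wid 16.0 ang -75.6 mean [638.2 296.6] px 185.0 202.0 56
c [546.3 263.7] len 59.1 wid 43.1 ang 19.5 mean [540.2 260.6] px 199.0 252.0 261
[[ 0.04385144 -0.99903536 -0.00232454]
 [-0.97156181 -0.04210335 -0.23301279]
 [ 0.23269014  0.01247638 -0.97247089]] [0.33481407 0.00874121 1.12219743]
```

View pics/z.png

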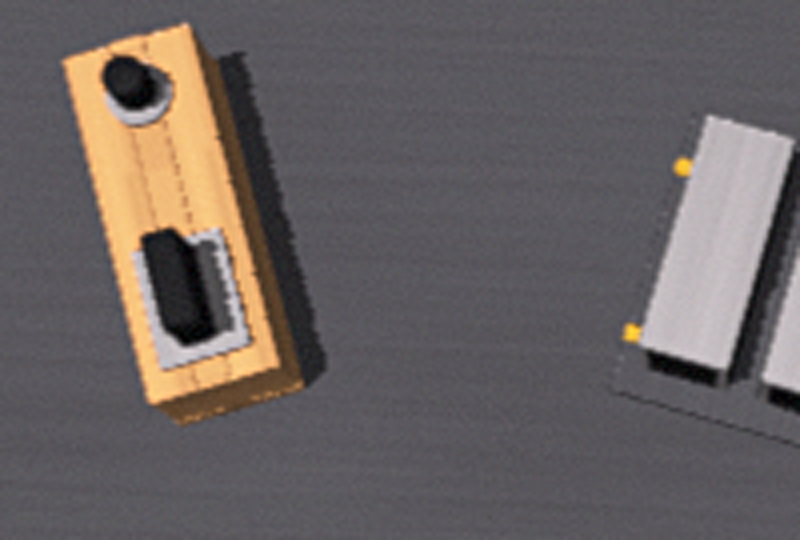

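```bash
python3 - <<'E'
from h import *
s=get_state();R=Ro.from_quat(s['tcp_rot']).as_matrix();print(R.round(3));print('jaw ang',np.degrees(np.arctan2(R[1,2],R[0,2])),s['eef_pos'])
E
```

```text
[[-0.    -0.953  0.303]
 [-0.     0.303  0.953]
 [-1.    -0.    -0.   ]]
jaw ang 72.3649032076118 [0.20444881 0.64325256 0.23128829]
```

Request:
{"op": "servo_tool", "data": {
  "deltas": [
    [[0.17,-0.19,0,0.02],[0.34,-0.38,0,0.04],[0.51,-0.57,0,0.06],[0.68,-0.76,0,0.08],[0.855,-0.95,0,0.103]]
  ],
  "claw": 1
}}

```text
time: 1.0
eef_pos: [0.2905, 0.5475, 0.2315]
tcp_rot: [-0.463, 0.535, 0.463, 0.535]
contact_force: [0.1, 0.5, -0.2]
opening: 1.002
```

Request:
{"op": "servo_tool", "data": {
  "deltas": [
    [[0.17,-0.19,0,0.02],[0.34,-0.38,0,0.04],[0.51,-0.57,0,0.06],[0.68,-0.76,0,0.08],[0.855,-0.95,0,0.103]]
  ]
}}

```text
time: 1.5
eef_pos: [0.3761, 0.4525, 0.2316]
tcp_rot: [0.504, -0.495, -0.504, -0.496]
contact_force: [1.2, 0.4, 0.5]
opening: 1.001
```

Request:
{"op": "servo_tool", "data": {
  "deltas": [
    [[0.17,-0.19,0,0.02],[0.34,-0.38,0,0.04],[0.51,-0.57,0,0.06],[0.68,-0.76,0,0.08],[0.855,-0.95,0,0.103]]
  ]
}}

```text
time: 2.0
eef_pos: [0.4616, 0.3575, 0.2316]
tcp_rot: [0.543, -0.453, -0.543, -0.453]
contact_force: [-0.7, 0.2, -0.8]
opening: 0.999
```

Request:
{"op": "servo_tool", "data": {
  "deltas": [
    [[0.17,-0.19,0,0.03],[0.34,-0.38,0,0.06],[0.6,-0.66,0,0.1],[0.855,-0.94,0,0.103],[0.855,-0.94,0,0.103]]
  ]
}}

```text
time: 2.5
eef_pos: [0.5491, 0.2612, 0.2315]
tcp_rot: [0.577, -0.41, -0.576, -0.41]
contact_force: [-0.0, -0.1, 0.8]
opening: 1.003
```

```bash
python3 - <<'E'
from h import *
s=get_state();im=read_camera('wrist');C=cam('wrist',s)
R=Ro.from_quat(s['tcp_rot']).as_matrix();print(s['time'],s['eef_pos'],'jaw',np.degrees(np.arctan2(R[1,2],R[0,2])),s['qpos'])
print(recognise('wrist','feeler_gauge')[:2])
cs,sn=np.cos(np.radians(19.5)),np.sin(np.radians(19.5))
for w,h,z,col in((.048,.018,.119,(0,255,0)),(.06,.044,.074,(0,0,255))):
    P=[proj([.5463+a*w*cs-b*h*sn,.2637+a*w*sn+b*h*cs,z],C) for a,b in((.5,.5),(.5,-.5),(-.5,-.5),(-.5,.5))]
    cv2.polylines(im,[np.int32(np.round(P))],True,col,1)
cv2.imwrite('pics/w1.png',im)
E
```

```text
2.5 [0.54910212 0.26116097 0.23151867] jaw 109.18557094424273 [ 2.77795028e-01  1.40078028e-01  1.74792436e+00 -1.41403595e-03
  1.25236363e+00 -1.62741161e+00]
[{'at': [0.5394, 0.2633, 0.0733], 'p': 0.88}]
```

View pics/w1.png

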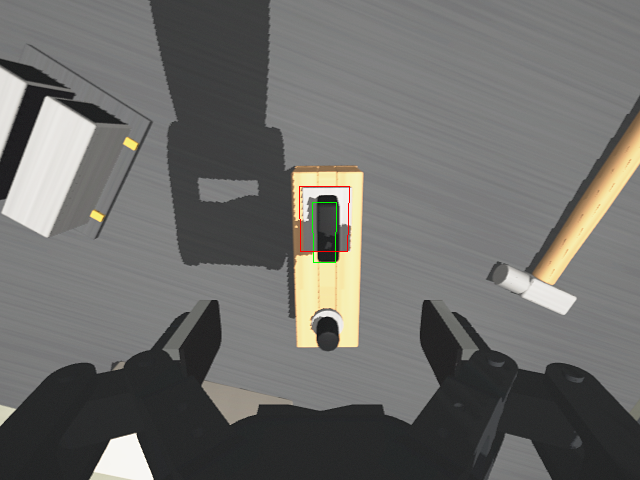

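The wrist view shows the grip (columns 316-340, rows 195-262) and stop plate (columns 301-350) within about 2 px of my projected outlines. The pin is at (328,330), clear of the fingers. Descending to grip now.

Request:
{"op": "servo_tool", "data": {
  "deltas": [
    [[0,0,-0.2,0],[0,0,-0.4,0],[0,0,-0.6,0],[0,0,-0.8,0],[0,0,-0.9,0]]
  ]
}}

```text
time: 3.1
eef_pos: [0.5444, 0.2651, 0.1392]
tcp_rot: [-0.577, 0.409, 0.578, 0.407]
contact_force: [-0.1, -0.5, -0.6]
opening: 0.999
```

Request:
{"op": "servo_tool", "data": {
  "deltas": [
    [[0,0,-0.15,0],[0,0,-0.3,0],[0,0,-0.45,0],[0,0,-0.58,0],[0,0,-0.58,0]]
  ]
}}

```text
time: 3.6
eef_pos: [0.5448, 0.2638, 0.0805]
tcp_rot: [-0.576, 0.41, 0.578, 0.407]
contact_force: [-1.2, -0.8, -0.5]
opening: 0.997
```

Request:
{"op": "servo_tool", "data": {
  "deltas": [
    [[0,0,0,0],[0,0,0,0],[0,0,0,0],[0,0,0,0],[0,0,0,0]]
  ],
  "claw": -1,
  "force": 50
}}

```text
time: 4.1
eef_pos: [0.547, 0.2645, 0.0842]
tcp_rot: [0.578, -0.408, -0.577, -0.409]
contact_force: [-0.8, 0.5, -1.4]
opening: 0.205
```

Request:
{"op": "servo_tool", "data": {
  "deltas": [
    [[0,0,0,0],[0,0,0,0],[0,0,0,0],[0,0,0,0],[0,0,0,0]]
  ]
}}

```text
time: 4.6
eef_pos: [0.547, 0.2645, 0.0841]
tcp_rot: [0.578, -0.408, -0.577, -0.409]
contact_force: [-1.1, -0.2, 5.2]
opening: 0.205
```

Request:
{"op": "servo_tool", "data": {
  "deltas": [
    [[0,0,0.1,0],[0,0,0.25,0],[0,0,0.45,0],[0,0,0.68,0],[0,0,0.9,0]]
  ]
}}

```text
time: 5.1
eef_pos: [0.5461, 0.2641, 0.1744]
tcp_rot: [-0.577, 0.409, 0.577, 0.408]
contact_force: [0.6, 0.3, -1.1]
opening: 0.204
```

Request:
{"op": "servo_tool", "data": {
  "deltas": [
    [[0,-0.2,0.1,-0.07],[0.05,-0.4,0.1,-0.14],[0.1,-0.6,0.1,-0.21],[0.12,-0.8,0.1,-0.28],[0.14,-1.0,0.1,-0.37]]
  ]
}}

```text
time: 5.6
eef_pos: [0.5602, 0.1634, 0.1837]
tcp_rot: [-0.435, 0.558, 0.435, 0.558]
contact_force: [0.0, 0.7, -1.2]
opening: 0.205
```

Request:
{"op": "servo_tool", "data": {
  "deltas": [
    [[0.03,-0.2,0,0],[0.06,-0.4,0,0],[0.1,-0.6,0,0],[0.12,-0.8,0,0],[0.14,-1.0,0,0]]
  ]
}}

```text
time: 6.1
eef_pos: [0.5741, 0.0634, 0.1837]
tcp_rot: [-0.436, 0.557, 0.436, 0.556]
contact_force: [0.1, 0.3, -0.8]
opening: 0.206
```

Request:
{"op": "servo_tool", "data": {
  "deltas": [
    [[0.01,-0.2,0,0],[0.02,-0.4,0,0],[0.03,-0.6,0,0],[0.05,-0.78,0,0],[0.05,-0.78,0,0]]
  ]
}}

```text
time: 6.6
eef_pos: [0.5794, -0.0156, 0.1837]
tcp_rot: [-0.435, 0.557, 0.435, 0.557]
contact_force: [-0.4, 0.5, -2.0]
opening: 0.199
```

```bash
python3 - <<'E'
from h import *
s=get_state();im=read_camera('wrist');C=cam('wrist',s)
R=Ro.from_quat(s['tcp_rot']).as_matrix();print(s['time'],s['eef_pos'],'jaw',np.degrees(np.arctan2(R[1,2],R[0,2])),s['opening'])
cs,sn=np.cos(np.radians(-13.8)),np.sin(np.radians(-13.8))
def box(x,y,w,h,z,col):
    P=[proj([x+a*w*cs-b*h*sn,y+a*w*sn+b*h*cs,z],C) for a,b in((.5,.5),(.5,-.5),(-.5,-.5),(-.5,.5))]
    cv2.polylines(im,[np.int32(np.round(P))],True,col,1)
box(.5796,-.0141,.12,.016,.068,(0,255,0))
x,y,z=s['eef_pos'];box(x,y,.06,.044,z-.016,(0,0,255));box(x,y,.04,.006,z-.061,(255,0,0))
cv2.imwrite('pics/w2.png',im)
cv2.imwrite('pics/s2.png',read_camera('scene'))
E
```

```text
6.6 [ 0.57937663 -0.01560839  0.18371462] jaw 75.99760996662874 0.1987466366970791
```

View pics/w2.png

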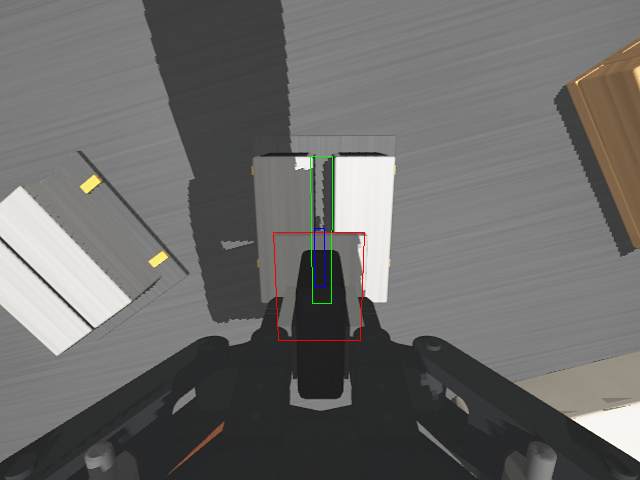

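View pics/s2.png

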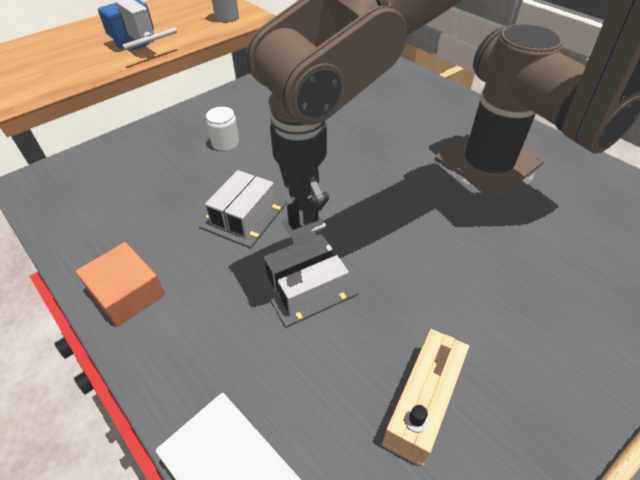

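Wrist view: the gap runs between columns 313 and 333 and my gap outline is at 312-332. The blade projects near column 320, so it is within tolerance. The scene view shows only the pin left in the rack. Lowering in steps with force checks.

Request:
{"op": "servo_tool", "data": {
  "deltas": [
    [[0,0.01,-0.15,0],[0,0.01,-0.3,0],[0,0.01,-0.45,0],[0,0.01,-0.55,0],[0,0.01,-0.6,0]]
  ]
}}

```text
time: 7.2
eef_pos: [0.5782, -0.0122, 0.1208]
tcp_rot: [-0.435, 0.557, 0.437, 0.556]
contact_force: [-1.5, -0.3, -1.4]
opening: 0.206
```

Request:
{"op": "servo_tool", "data": {
  "deltas": [
    [[0,0,-0.07,0],[0,0,-0.14,0],[0,0,-0.21,0],[0,0,-0.28,0],[0,0,-0.33,0]]
  ]
}}

```text
time: 7.7
eef_pos: [0.5793, -0.0127, 0.0897]
tcp_rot: [-0.436, 0.557, 0.436, 0.557]
contact_force: [-0.7, -0.0, -1.3]
opening: 0.201
```

```bash
python3 - <<'E'
from h import *
s=get_state();im=read_camera('wrist');print(s['time'],s['eef_pos'],s['contact_force'],s['wrist_torque'],s['opening'])
cv2.imwrite('pics/w3.png',im)
E
```

```text
7.7 [ 0.57931258 -0.01273487  0.08967784] [-0.67365441 -0.01038245 -1.28514628] [ 0.02354275  0.00495598 -0.0380513 ] 0.20123612644416633
```

View pics/w3.png

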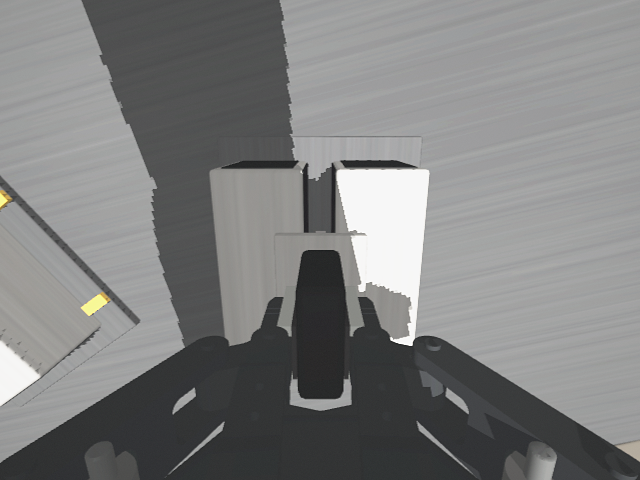

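The blade is in the gap with no contact force. The plate spans columns 275-366, roughly centred on the gap at 304-336, and hovers a few mm above the tubes. Easing down until it touches.

Request:
{"op": "servo_tool", "data": {
  "deltas": [
    [[0,0,-0.01,0],[0,0,-0.02,0],[0,0,-0.03,0],[0,0,-0.04,0],[0,0,-0.05,0]]
  ]
}}

```text
time: 8.25
eef_pos: [0.5796, -0.0127, 0.0855]
tcp_rot: [-0.436, 0.557, 0.436, 0.557]
contact_force: [-0.3, -0.8, -1.5]
opening: 0.2
```

Request:
{"op": "servo_tool", "data": {
  "deltas": [
    [[0,0,-0.005,0],[0,0,-0.01,0],[0,0,-0.01,0],[0,0,-0.01,0],[0,0,-0.01,0]]
  ]
}}

```text
time: 8.75
eef_pos: [0.5795, -0.0128, 0.0844]
tcp_rot: [-0.436, 0.557, 0.436, 0.557]
contact_force: [-0.6, -0.5, -1.8]
opening: 0.203
```

Request:
{"op": "servo_tool", "data": {
  "deltas": [
    [[0,0,-0.005,0],[0,0,-0.01,0],[0,0,-0.01,0],[0,0,-0.01,0],[0,0,-0.01,0]]
  ]
}}

```text
time: 9.25
eef_pos: [0.5796, -0.0128, 0.0841]
tcp_rot: [-0.436, 0.557, 0.436, 0.557]
contact_force: [-2.2, 0.3, 5.7]
opening: 0.203
```

It is seated: +7 N of contact at z 0.0841, the same TCP height as in the rack. Releasing and retreating.

Request:
{"op": "servo_tool", "data": {
  "deltas": [
    [[0,0,0,0],[0,0,0,0],[0,0,0,0],[0,0,0,0],[0,0,0,0]]
  ],
  "claw": 0.2
}}

```text
time: 9.75
eef_pos: [0.5794, -0.0127, 0.0831]
tcp_rot: [-0.436, 0.557, 0.436, 0.557]
contact_force: [-0.0, -0.0, -0.0]
opening: 0.598
```

Request:
{"op": "servo_tool", "data": {
  "deltas": [
    [[0,0,0.05,0],[0,0,0.15,0],[0,0,0.35,0],[0,0,0.6,0],[0,0,0.9,0]]
  ]
}}

```text
time: 10.25
eef_pos: [0.579, -0.0126, 0.1743]
tcp_rot: [-0.436, 0.557, 0.436, 0.556]
contact_force: [0.6, -0.3, -0.2]
opening: 0.601
```

Request:
{"op": "servo_tool", "data": {
  "deltas": [
    [[0,0.1,0.2,0],[0,0.3,0.4,0],[0,0.5,0.5,0],[0,0.8,0.5,0],[0,0.9,0.5,0]]
  ]
}}

```text
time: 10.75
eef_pos: [0.5797, 0.0792, 0.2252]
tcp_rot: [-0.437, 0.555, 0.436, 0.557]
contact_force: [-0.0, 0.3, -0.2]
opening: 0.602
```

Request:
{"op": "servo_tool", "data": {
  "deltas": [
    [[0,0.2,0,0],[0,0.4,0,0],[0,0.6,0,0],[0,0.6,0,0],[0,0.6,0,0]]
  ]
}}

```text
time: 11.25
eef_pos: [0.5794, 0.137, 0.2235]
tcp_rot: [-0.436, 0.557, 0.436, 0.556]
contact_force: [-0.4, 0.4, -0.3]
opening: 0.598
```

```bash
python3 - <<'E'
from h import *
s=get_state();print(s['time'],s['eef_pos'],s['contact_force'])
a=read_camera('top');b=read_camera('scene')
print(recognise('top','feeler_gauge')[:1],recognise('scene','pin_gauge')[:1])
C=cam('top');cs,sn=np.cos(np.radians(-13.8)),np.sin(np.radians(-13.8))
A=cv2.resize(a[190:300,290:400],(550,550),interpolation=2)
P=[proj([.5796+i*.06*cs-j*.044*sn,-.0128+i*.06*sn+j*.044*cs,.074],C) for i,j in((.5,.5),(.5,-.5),(-.5,-.5),(-.5,.5))]
cv2.polylines(A,[np.int32((np.array(P)-[290,190]+.5)*5)],True,(0,0,255),1)
cv2.imwrite('pics/t4.png',A)
cv2.imwrite('pics/s4.png',cv2.resize(b[180:480,180:500],None,fx=1.8,fy=1.8))
E
```

```text
11.25 [0.57942817 0.13695827 0.2234562 ] [-0.42639589  0.39732233 -0.25560248]
[{'at': [0.5711, -0.0128, 0.0755], 'p': 0.56}] [{'at': [0.654, 0.3023, 0.0907], 'p': 0.62}]
```

View pics/t4.png

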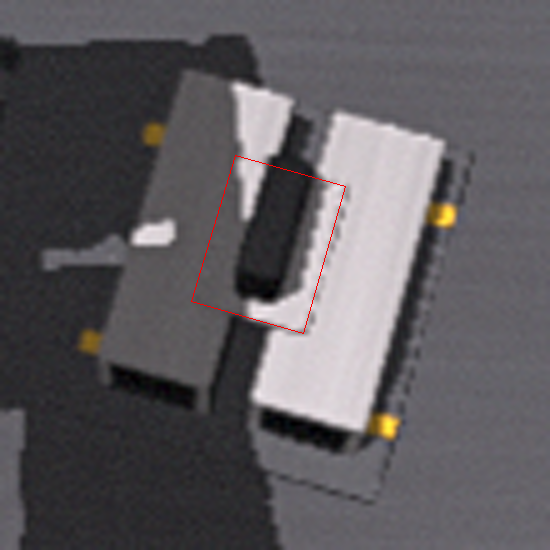

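View pics/s4.png

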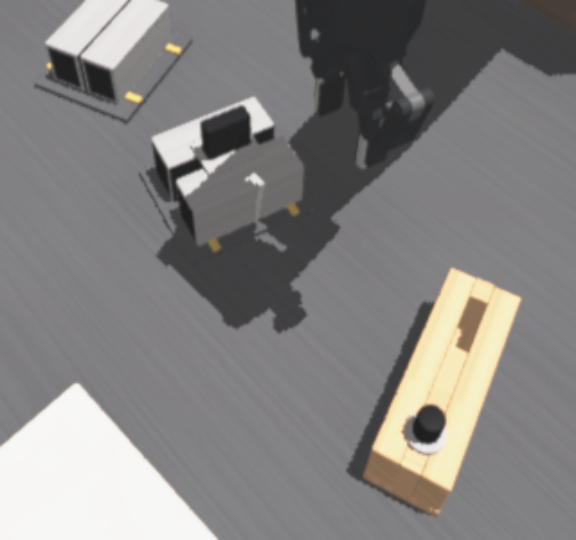

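The gauge stands upright in the open gap. In the top crop its plate lies on both tubes inside the expected outline, at about (270,245). The scene crop shows the pin still in the rack at (430,425) and the arm clear of everything.

```bash
python3 -c "
from plant import *
sign_off()"
```

```text
the job is handed in; nothing more can be done
```

I lifted the flat feeler gauge out of the rack and slid its blade straight down into the open gap until the stop plate seated on both tubes. I then let go and backed the arm clear. The job was handed in at about 11.5 s.

- **Seating:** contact came as a rise of about 7 N. The tool was then at z = 0.0841, the same height as when it gripped the gauge in the rack, where the plate was also 68 mm above the bench.
- **Final pictures:** the gauge stands upright in the open gap and the pin gauge is still in the rack. The tool read no contact force beyond noise.
- **Disagreements:** the network's last position for the gauge was about 8 mm off along the gap. It was already that far off along x before I gripped the gauge, and it was a low-confidence detection (0.56). The networks' reports from the two cameras also differed by up to 27 mm along x, so I used positions measured from the top picture instead.

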